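Draw the wide-bored can carrier out of the bunch and home into the V stop

ROBOT

A 6-joint arm with a two-finger parallel gripper is mounted at the origin on a cart in front of the work surface, level with it; the furniture and walls round the work are solid. World frame = base frame: x ahead of the robot, y to its left, z up, the work surface at z = 0. Lengths are in m, angles in rad, forces in N, time in s.
With the tool pointing down it reaches from about 0.425 to 0.95 m from the base axis. Payload 3.5 kg.
Tool frame: the origin (TCP) lies midway between the tips of the shut fingers; the grasp point (between the pads) lies 19 mm behind it (ctrl.hold_point_z is the distance from the TCP to the grasp point, in m); z points along the fingers, y is the line along which they close (so a half turn about z gives the same grasp; the last joint's range is limited). The gripper opens to 85 mm and grips with 20 to 120 N. Pads are 22 mm wide; open, the fingers measure 114 mm over their backs; the gripper's body (76 mm by 85 mm) begins 54 mm behind the grasp point. The pads swing forward as they close: fully open they stand 13 mm farther back than shut.
Start: joints at [1.068, 0.286, 1.577, -0, 1.279, -0.15], TCP at [0.233, 0.633, 0.231] pointing down, gripper open.
Joint ranges: [-2.77, 2.77], [-0.9, 2.22], [0.21, 2.48], [-1.53, 4.67], [0.24, 2.81], [-2.84, 2.84]. Speed limits (rad/s): [2.79, 2.79, 3.14, 3.14, 3.14, 3.14].

INTERFACE

Orientations are given as a unit quaternion [x, y, z, w].
In Python, from plant import readout, cams, sign_off, ctrl gives the robot as it stands. The module is installed in compiled form; this text tells all that it offers.
- The arm moves only by the tool step_arm, never from a script. Its argument "increments" is a list of rows, each a list of 2 entries, a list of its own where there are three numbers: the shift along the world's x, y, z in mm, then the turn, a rotation vector about the world's x, y, z in rad. In form: [[[x, y, z], [rx, ry, rz]], ...]. A call has 1 to 8 rows; each row shifts and turns the commanded pose from where the row before left it; what a row does not reach is not made up. A row lasts 1/12 s, in which the tool goes at most 41.7 mm and 7.16 degrees, less where a joint would pass 70% of its speed; a pose out of reach is approached as far as the arm can. A call is refused whole if a number of a shift passes 41.7 or a number of a turn 0.125, either way. A call with a gripper value outside its range is refused whole. "fingers" is the opening, from -1 (shut) to 1 (fully open), set as the call begins (left out, the last holds). The fingers move at their own pace and stop on an object; "grip_force" is the grip in N (left out, the last holds). Time passes only in rows, so rows that do not move let the fingers close. It gives the time, the measured TCP pose, the force, the opening and the grip force at its end, in the units of the state.
- readout.get_state(): the state, without advancing time (a new reading comes with each control period).
- cams.read_camera(name): name is "side" or "top" or "wrist"; returns the picture (420x560x3 uint8, red, green, blue); there is no depth.
- cams.get_calibration(name): a dict with "fx", "fy", "cx", "cy" (pixels), "distortion" ([k1, k2, p1, p2, k3] as OpenCV has them; the pictures are not rectified), "eye" and "rotation" of the camera in the world; the wrist camera has in their place "T_tool_cam" (4x4, takes a point from camera to tool coordinates, whose origin is the TCP and whose axes are the flange's). Camera axes: x right, y up, looking along -z (the intrinsics and any distortion apply to the point x, -y, -z); pixel columns grow to the right and rows downward; lengths in m; the calibration is good to about 2 mm. A picture is of the moment at which its call begins: read the wrist's pose just before it. get_calibration takes no time and is no camera call.
- sign_off(): hands the job in; it is judged then, once.
The state is a dict: "time": time; "qpos": joint angles; "dq": joint speeds; "joint_efforts": joint torques, N m; "eef_pos": TCP position; "tcp_rot": TCP orientation; "contact_force": force on the tool from outside, world axes, zero at the start; "wrist_torque": the same for the moment, N m; "opening": opening from 0.0 (shut) to 1.0 (fully open); "finger_force": force on a finger pad.
Only numpy, scipy, OpenCV 4.12 (cv2) and the standard library are available. Lean on these libraries where they do the work, as an engineer would, in place of code of your own. Each camera call takes 0.05 s, during which the arm holds its last target. There are 200 camera calls.

TASK

Five can carriers stand bunched together on the bench, and just one of them has the wide pocket for the cans that are filled here. Slide that one along the bench out of the bunch, without lifting it and without shifting the other four, and push it fully home into the V stop so that it touches both sides of the V and the next can may be loaded. Leave it standing flat there and disturb nothing else on the bench.

Things in the scene. Friction and masses are not known exactly. Their poses are not given: they have to be found in the camera images.
- carrier_wide: the one carrier for the 65 mm cans: grey puck, 84 mm diameter, 45 mm high, open pocket 69 mm across, 35 mm deep (wall 7.5 mm, floor 10 mm thick); 0.26 to 0.5 kg, loose, slick acetal (friction 0.3). Closed fingers fit into the pocket. The five stand touching, centres 84.5 mm apart, three in a row, two nested behind; its place among them varies. Origin: centre of underside, z up
- carrier_a: round grey plastic can carrier with a narrow blind pocket for 45 mm cans: 84 mm outside diameter and 45 mm high like the wide one, but pocket only 47 mm across (wall 18 mm), 35 mm deep; 0.35 kg, loose, slick acetal. Origin: centre of its underside, z up along its axis
- carrier_b: round grey plastic can carrier with a narrow blind pocket for 45 mm cans: 84 mm outside diameter and 45 mm high like the wide one, but pocket only 47 mm across (wall 18 mm), 35 mm deep; 0.35 kg, loose, slick acetal. Origin: centre of its underside, z up along its axis
- carrier_c: round grey plastic can carrier with a narrow blind pocket for 45 mm cans: 84 mm outside diameter and 45 mm high like the wide one, but pocket only 47 mm across (wall 18 mm), 35 mm deep; 0.35 kg, loose, slick acetal. Origin: centre of its underside, z up along its axis
- carrier_d: round grey plastic can carrier with a narrow blind pocket for 45 mm cans: 84 mm outside diameter and 45 mm high like the wide one, but pocket only 47 mm across (wall 18 mm), 35 mm deep; 0.35 kg, loose, slick acetal. Origin: centre of its underside, z up along its axis
- v_stop: V stop fixed to the bench: two 100 mm lengths of dark angle iron, 32 mm high, with white wear strips inside, at 90 degrees to each other; bolted feet reach 45 mm out behind the strips. Origin: on the bench, the centre of a carrier that touches both strips. The V opens along its own -x, +x points in; tips 9 mm in front of the origin, 140 mm apart, corner of the V 59 mm behind it
- v_stop_seat (a point): the same point as the origin of the V stop: where the centre of a carrier's underside is when the carrier is home against both jaws
- flask: bystander: slim white oil flask with a black dispenser head, 48x50 mm, 178 mm high, standing behind, to the right of the V stop; three tall aerosol cans stand further back. Origin: centre of its underside
- union: bystander: brass hose union with a hexagon, 31x27x40 mm, standing behind the bunch of carriers. Origin: centre of its underside
- tape: bystander: roll of grey tape lying flat, 107 mm across, 48 mm high, left of and nearer than the V stop, by the front edge of the bench, which runs along x = 0.33. Origin: centre of its underside
There are look-alikes about, which are no part of the job. Leave any black look-alike of the carrier_a alone. What is shaped like the carrier_c but brown is not meant.

How it is judged:
On the way:
1. the wide-bored carrier has been drawn clear of the other four, with a gap of at least 16 mm to each (horizontal distance between carrier_wide and carrier_a above 0.1 m and horizontal distance between carrier_wide and carrier_b above 0.1 m and horizontal distance between carrier_wide and carrier_c above 0.1 m and horizontal distance between carrier_wide and carrier_d above 0.1 m), for 0.2 s.
At the end, for the whole second after the job is handed in: The wide-bored carrier stands flat and at rest on the bench with its centre within 7 mm of the seat point of the V stop; the other four carriers are each within 15 mm of where they started (horizontal distance between carrier_wide and v_stop_seat below 0.007 m and angle between carrier_wide's own z axis and vertical below 0.06 rad and height (world z) of carrier_wide below 0.004 m and linear speed of carrier_wide below 0.01 m/s and distance of each of carrier_a, carrier_b, carrier_c, carrier_d from where it was at the start of the episode below 0.015 m); the robot touches nothing.
It fails at once if another carrier is shifted by more than 15 mm (distance of any of carrier_a, carrier_b, carrier_c, carrier_d from where it was at the start of the episode above 0.015 m).
It fails at once if the wide-bored carrier is lifted more than 15 mm off the bench or tipped by more than about 20 degrees (height (world z) of carrier_wide above 0.015 m or angle between carrier_wide's own z axis and vertical above 0.35 rad).
It fails at once if a bystander (oil flask, brass union, tape roll) is moved by more than 30 mm (distance of any of flask, union, tape from where it was at the start of the episode above 0.03 m).
It also fails if it takes over 54 s, if anything falls off the work surface, if the arm or the gripper's body presses on something with over 40 N, if the wrist force passes 120 N, or if a joint passes its speed limit or range.

## Working session

There is one attempt and no reset: what is moved stays moved. The work goes in short steps, Python scripts to look and compute and a tool call to move; the robot and the scene stay as the last step left them, time stands still between calls to the robot, and variables do not carry over. Pictures are saved under pics/ and viewed, at most 10 in all, crops included, and the job is handed in when it is done.

Besides the shell and the picture viewer there is one more tool, called in YAML: its name, and indented under it one key for each argument. step_arm: Moves the arm, as the interface text tells. Its arguments: {"type":"object","properties":{"increments":{"type":"array","items":{"type":"array"}},"fingers":{"type":"number"},"grip_force":{"type":"number"}},"required":["increments"]}

```bash
mkdir -p pics
cat > h.py <<'E'
import numpy as np, cv2
from plant import readout, cams, ctrl
from scipy.spatial.transform import Rotation as R
def grab(n,f):
    im=cams.read_camera(n); cv2.imwrite('pics/'+f,im[:,:,::-1]); return im
def cam(n):
    c=cams.get_calibration(n)
    if 'eye' in c: return c,np.array(c['eye']),np.array(c['rotation'])
    s=readout.get_state(); T=np.array(c['T_tool_cam']); q=R.from_quat(s['tcp_rot']).as_matrix()
    return c,np.array(s['eef_pos'])+q@T[:3,3],q@T[:3,:3]
def K(c): return np.array([[c['fx'],0,c['cx']],[0,c['fy'],c['cy']],[0,0,1.]])
def ray(n,px,z,C=None):
    c,e,r=C or cam(n)
    if r.size==4: r=R.from_quat(r).as_matrix()
    p=cv2.undistortPoints(np.array(px,float).reshape(-1,1,2),K(c),np.array(c['distortion'])).reshape(-1,2)
    d=np.c_[p[:,0],-p[:,1],-np.ones(len(p))]@r.T
    return e+d*((z-e[2])/d[:,2])[:,None]
def proj(n,P,C=None):
    c,e,r=C or cam(n)
    if r.size==4: r=R.from_quat(r).as_matrix()
    q=(np.atleast_2d(P)-e)@r; q=q*[1,-1,-1]
    return cv2.projectPoints(q,np.zeros(3),np.zeros(3),K(c),np.array(c['distortion']))[0].reshape(-1,2)
E
python3 - <<'E'
from h import *
for n in('top','side'):
    grab(n,n+'0.png'); c,e,r=cam(n); print(n,e,r.tolist(),c['fx'],c['distortion'])
print(readout.get_state(), ctrl.hold_point_z)
E
```

```text
top [0.33269743 0.04708748 1.32061815] [0.05764382424077827, -0.06376885491730426, -0.6999953474374476, 0.7089550311799481] 466.4018966358192 [-0.02165813  0.          0.          0.          0.        ]
side [ 0.2053275  -0.88320387  0.71464594] [0.4564591266705578, -0.08603211365912367, -0.16243436344993334, 0.8705507559408069] 402.7375344775578 [0.0254634 0.        0.        0.        0.       ]
{'time': 0.1, 'qpos': array([ 1.06800855e+00,  2.87129828e-01,  1.57804701e+00, -1.64874572e-05,
        1.27861239e+00, -1.50022184e-01]), 'dq': array([-0.00019767, -0.00143258, -0.00325201,  0.00014654,  0.00032259,
        0.00042375]), 'joint_efforts': array([ 3.11286149e-04, -4.07299376e+01, -2.93696845e+01, -1.64899266e-04,
        3.45074463e-03, -1.01053493e-05]), 'eef_pos': array([0.23290426, 0.63290222, 0.23004145]), 'tcp_rot': array([ 1.75467193e-01,  9.84484666e-01, -1.04283125e-03, -3.44680300e-04]), 'contact_force': array([ 0.52789251,  0.52254751, -0.23098987]), 'wrist_torque': array([-0.02732302,  0.03256289, -0.03097087]), 'finger_force': 0.0, 'opening': 1.0023741223237232} 0.0187
```

View pics/top0.png

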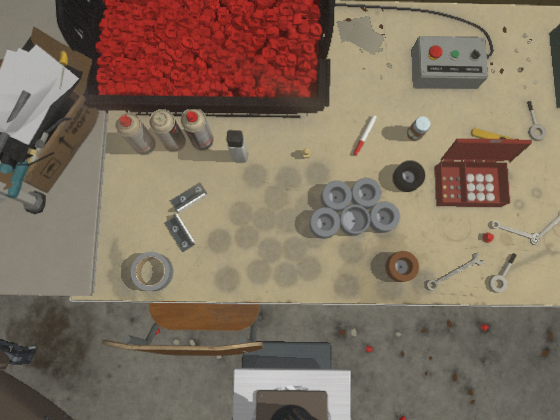

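View pics/side0.png

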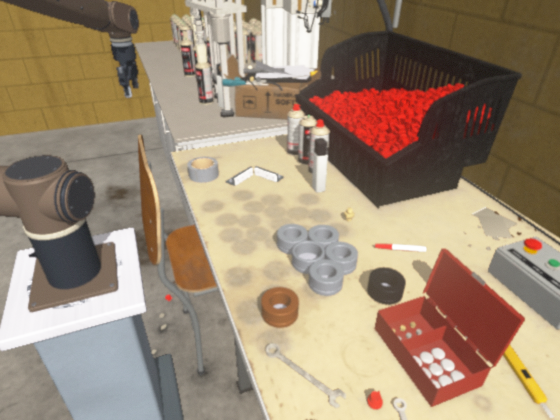

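The top view shows five grey carriers at (337,194), (366,192), (325,222), (355,219) and (384,216). The black ring at (409,176) and the brown one at (402,266) are look-alikes. The V stop is at about (182,216), opening to the right. (355,219) looks like the wide bore, so I'll enlarge that area to confirm.

Run:
```python
from h import *
im=cv2.imread('pics/top0.png')
a=cv2.resize(im[170:250,300:410],(550,400),interpolation=cv2.INTER_CUBIC)
b=cv2.resize(im[175:260,155:220],None,fx=6,fy=6,interpolation=cv2.INTER_CUBIC)
cv2.imwrite('pics/cropA.png',a);cv2.imwrite('pics/cropV.png',b)
px=[(337,194),(366,192),(325,222),(355,219),(384,216)]
print(ray('top',px,.045).round(4)); print(ray('top',[(307,153),(237,146),(151,271),(200,300)],.02).round(3))
```

```text
[[ 0.6325 -0.1215  0.045 ]
 [ 0.6394 -0.2033  0.045 ]
 [ 0.5522 -0.0874  0.045 ]
 [ 0.5619 -0.1711  0.045 ]
 [ 0.5715 -0.2524  0.045 ]]
[[ 0.759 -0.039  0.02 ]
 [ 0.778  0.165  0.02 ]
 [ 0.412  0.394  0.02 ]
 [ 0.334  0.255  0.02 ]]
```

View pics/cropA.png

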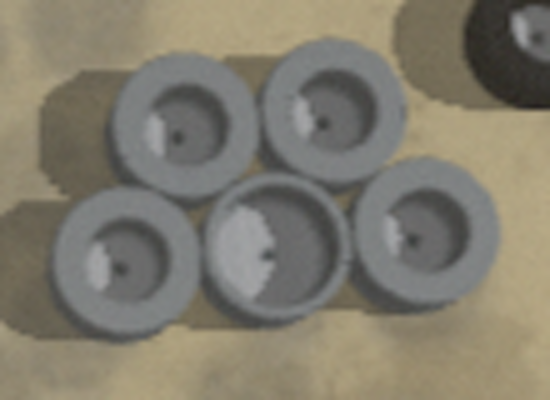

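View pics/cropV.png

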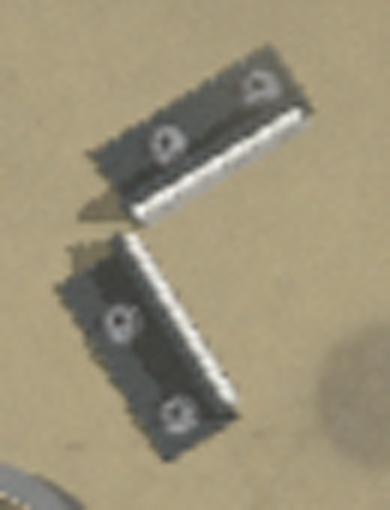

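The crop confirms it: the centre front-row carrier at (355,219) has the thin wall and the big pocket. The other four have narrow pockets. I'll go over the V first and measure it with the wrist camera.

step_arm:
  increments:
    - [[25,-32,8],[0,0,0]]
    - [[25,-32,8],[0,0,0]]
    - [[25,-32,8],[0,0,0]]
    - [[25,-32,8],[0,0,0]]
    - [[25,-32,8],[0,0,0]]
    - [[25,-32,8],[0,0,0]]
    - [[25,-32,8],[0,0,0]]
    - [[25,-32,8],[0,0,0]]
  fingers: -0.2

```text
time: 0.77
eef_pos: [0.4337, 0.3756, 0.2952]
tcp_rot: [0.175, 0.985, -0.0, -0.0]
contact_force: [0.9, 0.9, 0.6]
opening: 0.404
finger_force: 0.0
```

Run:
```python
from h import *
print(cams.get_calibration('wrist'))
C=cam('wrist');grab('wrist','w1.png'); s=readout.get_state(); print(s['time'],s['eef_pos'],s['opening'],s['qpos'])
print(ray('wrist',[(280,210),(0,0),(559,0),(0,419),(559,419)],0.03,C).round(3))
print(ray('top',[(155+145/6,175+222/6),(155+303/6,175+122/6),(155+127/6,175+237/6),(155+235/6,175+400/6)],.03).round(4))
```

```text
{'fx': 309.5072985271107, 'fy': 309.5072985271107, 'cx': 275.6304486840353, 'cy': 212.01237247532146, 'distortion': array([-0.00876519,  0.        ,  0.        ,  0.        ,  0.        ]), 'T_tool_cam': array([[-6.10714210e-04,  9.60645710e-01,  2.77775892e-01,
         7.06774874e-02],
       [ 9.99999682e-01,  7.29190275e-04, -3.23208373e-04,
        -4.01065893e-04],
       [-5.13040216e-04,  2.77775607e-01, -9.60645850e-01,
        -1.42201461e-01],
       [ 0.00000000e+00,  0.00000000e+00,  0.00000000e+00,
         1.00000000e+00]])}
0.8167 [0.43892124 0.37081976 0.29724865] 0.4021393981179006 [ 0.52757024  0.01997687  1.75574314 -0.00601835  1.36287723 -0.6837954 ]
[[ 0.477  0.366  0.03 ]
 [ 0.128  0.148  0.03 ]
 [ 0.352  0.754  0.03 ]
 [ 0.662 -0.215  0.03 ]
 [ 0.995  0.689  0.03 ]]
[[0.5778 0.3216 0.03  ]
 [0.6269 0.2494 0.03  ]
 [0.5706 0.3297 0.03  ]
 [0.4943 0.2758 0.03  ]]
```

View pics/w1.png

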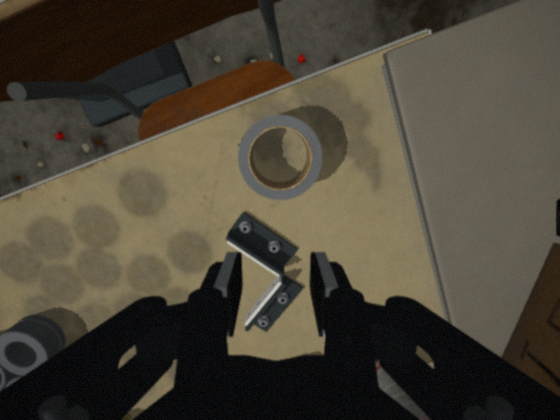

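The wrist view shows the V at (227,240)–(278,277)–(246,325), opening left toward the carriers, with the tape roll at (281,157). I'll enlarge the V.

Run:
```python
from h import *
im=cv2.imread('pics/w1.png')
b=cv2.resize(im[205:340,220:310],None,fx=4.4,fy=4.4,interpolation=cv2.INTER_CUBIC)
g=cv2.convertScaleAbs(b,alpha=1.5)
cv2.imwrite('pics/cropW.png',g)
```

```text
(no output)
```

View pics/cropW.png

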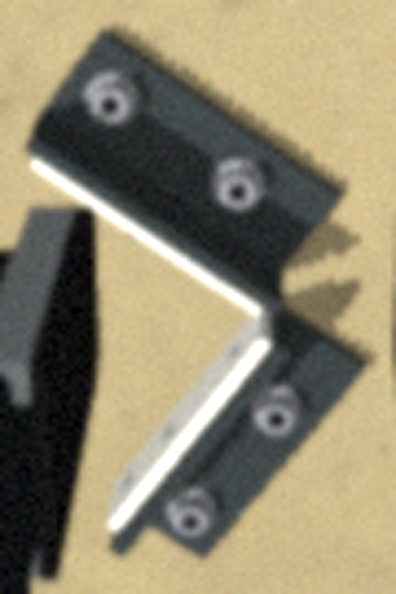

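Run:
```python
from h import *
T=cams.get_calibration('wrist')
# pose at picture time
c=T;M=np.array(c['T_tool_cam']);q=R.from_quat([.175,.985,0,0]).as_matrix()
# state unchanged since picture start +0.05s; use the recorded one
s=readout.get_state();print(s['eef_pos'],s['time'],s['tcp_rot'])
for name,ps in(('start',[0.4337,0.3756,0.2952]),('rec',[0.43892,0.37082,0.29725])):
    C=(c,np.array(ps)+q@M[:3,3],q@M[:3,:3])
    cr=np.array([(32,170),(255,316),(107,520),(260,342)])/4.4+[220,205]-.4
    P=ray('wrist',cr,.032,C)[:,:2]
    u=P[1]-P[0];v=P[3]-P[2]
    t=np.linalg.solve(np.c_[u,-v],P[2]-P[0]);cor=P[0]+t[0]*u
    uu,vv=u/np.linalg.norm(u),v/np.linalg.norm(v)
    ang=np.degrees(np.arccos(uu@vv)); d=-(uu+vv);d/=np.linalg.norm(d)
    print(name,P.round(4).tolist(),'corner',cor,'ang',ang,'open dir',d,'seat',cor+.0594*d)
    print('tip->corner',np.linalg.norm(cor-P[0]),np.linalg.norm(cor-P[2]),np.linalg.norm(P[0]-P[2]), 'tips mid + .009', (P[0]+P[2])/2-.009*d)
```

```text
[0.43892124 0.37081976 0.29724865] 0.8167 [ 0.17814167  0.9839993  -0.00126563  0.00305221]
start [[0.4965, 0.2793], [0.5696, 0.3284], [0.6254, 0.2534], [0.5792, 0.3266]] corner [0.57553895 0.33235357] ang 88.41131612714263 open dir [-0.20631775 -0.97848505] seat [0.56328368 0.27423155]
tip->corner 0.09519167993378251 0.0934002620518537 0.1314993420192932 tips mid + .009 [0.56283862 0.2751478 ]
rec [[0.5024, 0.2739], [0.5758, 0.3232], [0.632, 0.2479], [0.5854, 0.3215]] corner [0.58181241 0.32723367] ang 88.41131612714261 open dir [-0.20631775 -0.97848505] seat [0.56955714 0.26911166]
tip->corner 0.09567303804608916 0.09387256145723766 0.1321642979806546 tips mid + .009 [0.56903847 0.2696941 ]
```

step_arm:
  increments:
    - [[9,-39,0],[0,0,0]]
    - [[9,-39,0],[0,0,0]]
    - [[9,-39,0],[0,0,0]]
    - [[9,-39,0],[0,0,0]]
    - [[9,-39,0],[0,0,0]]
    - [[9,-39,0],[0,0,0]]
    - [[9,-39,0],[0,0,0]]
    - [[9,-39,0],[0,0,0]]
  fingers: -0.5
  grip_force: 20

```text
time: 1.48
eef_pos: [0.5049, 0.0638, 0.2949]
tcp_rot: [0.175, 0.984, 0.0, -0.0]
contact_force: [1.1, 0.6, -0.5]
opening: 0.248
finger_force: 0.0
```

step_arm:
  increments:
    - [[9,-39,-10],[0,0,0]]
    - [[9,-39,-10],[0,0,0]]
    - [[9,-39,-10],[0,0,0]]
    - [[9,-39,-10],[0,0,0]]
    - [[9,-39,-10],[0,0,0]]
    - [[9,-39,-10],[0,0,0]]
    - [[0,0,0],[0,0,0]]
    - [[0,0,0],[0,0,0]]

```text
time: 2.15
eef_pos: [0.5586, -0.1701, 0.2333]
tcp_rot: [0.177, 0.984, 0.001, -0.002]
contact_force: [0.0, 0.0, -0.6]
opening: 0.252
finger_force: 0.0
```

step_arm:
  increments:
    - [[0,0,0],[0,0,0]]
    - [[0,0,0],[0,0,0]]
    - [[0,0,0],[0,0,0]]

```text
time: 2.4
eef_pos: [0.5593, -0.1672, 0.2359]
tcp_rot: [0.175, 0.985, -0.0, 0.0]
contact_force: [0.7, 0.1, 0.0]
opening: 0.252
finger_force: 0.0
```

Run:
```python
from h import *
s=readout.get_state(); print(s['time'],s['eef_pos'],s['tcp_rot'],s['opening'],s['qpos'])
C=cam('wrist');im=grab('wrist','w2.png')
px=proj('wrist',[.562,-.171,.045],C)[0];print(px)
x,y=px.astype(int); x0,y0=max(0,x-100),max(0,y-75)
cv2.imwrite('pics/w2c.png',cv2.resize(im[y0:y0+150,x0:x0+200,::-1],(800,600),interpolation=cv2.INTER_CUBIC));print(x0,y0)
```

```text
2.4 [ 0.55933878 -0.16722379  0.23593887] [ 1.74566264e-01  9.84645327e-01 -5.86684595e-05  4.43030443e-04] 0.2516743620743217 [-4.64274467e-01  8.29124728e-02  1.80210892e+00  1.47126645e-04
  1.25568848e+00 -1.68418579e+00]
[273.4837983  192.79165359]
173 117
```

View pics/w2c.png

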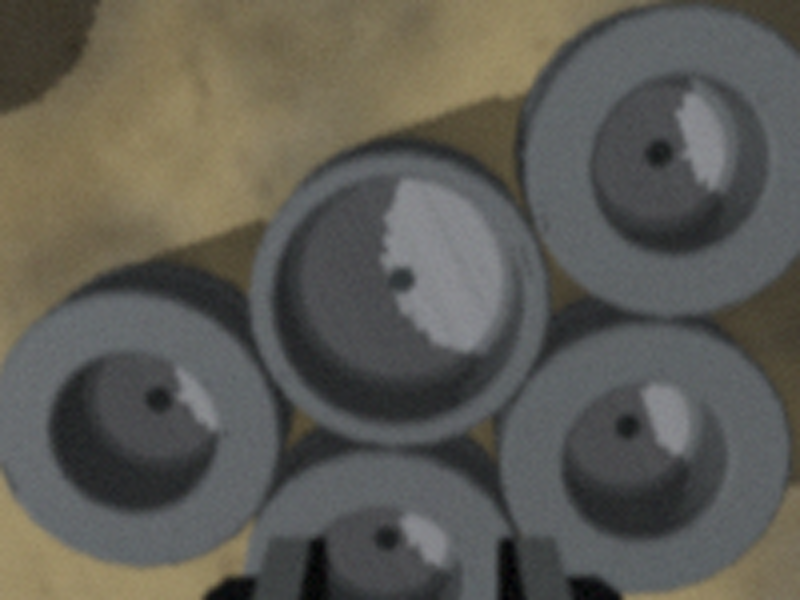

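The picture shows the wide carrier's rim centred at about (399,297) in the crop, with its row neighbours at (138,428) and (668,160). The pocket is clearly the wide one.

Run:
```python
from h import *
c=cams.get_calibration('wrist');M=np.array(c['T_tool_cam']);q=R.from_quat([.174566,.984645,0,.00044]).as_matrix()
C=(c,np.array([.55934,-.16722,.23594])+q@M[:3,3],q@M[:3,:3])
f=lambda p,z:ray('wrist',np.array(p)/4+[173-.4,117-.4],z,C).round(4)
print(f([(399,297),(138,428),(668,160),(645,455)],.045)); print(f([(400,280)],.01))
```

```text
[[ 0.5595 -0.1714  0.045 ]
 [ 0.5696 -0.254   0.045 ]
 [ 0.5492 -0.0911  0.045 ]
 [ 0.6268 -0.1215  0.045 ]]
[[ 0.5617 -0.1722  0.01  ]]
```

step_arm:
  increments:
    - [[1,-4,-30],[0,0,0]]
    - [[0,0,-35],[0,0,0]]
    - [[0,0,-35],[0,0,0]]
    - [[0,0,-35],[0,0,0]]
    - [[0,0,-25],[0,0,0]]
    - [[0,0,-15],[0,0,0]]
    - [[0,0,-15],[0,0,0]]
    - [[0,0,-15],[0,0,0]]

```text
time: 3.12
eef_pos: [0.5604, -0.1715, 0.0299]
tcp_rot: [0.175, 0.985, -0.0, 0.0]
contact_force: [0.7, -0.2, -0.7]
opening: 0.248
finger_force: 0.0
```

step_arm:
  increments:
    - [[0,0,-8],[0,0,0]]
    - [[0,0,-6],[0,0,0]]
    - [[0,0,0],[0,0,0]]
    - [[0,0,0],[0,0,0]]

```text
time: 3.45
eef_pos: [0.5606, -0.1724, 0.0169]
tcp_rot: [0.175, 0.985, -0.0, 0.0]
contact_force: [-0.3, 0.3, 0.5]
opening: 0.252
finger_force: 0.0
```

step_arm:
  increments:
    - [[0,0,0],[0,0,0]]
    - [[0,0,0],[0,0,0]]
    - [[0,0,0],[0,0,0]]
  fingers: -0.25

```text
time: 3.7
eef_pos: [0.5608, -0.1729, 0.0173]
tcp_rot: [0.175, 0.984, -0.0, 0.001]
contact_force: [0.0, -1.2, -0.2]
opening: 0.378
finger_force: 0.0
```

step_arm:
  increments:
    - [[-4,-0.5,0],[0,0,0]]
    - [[-5,-0.6,0],[0,0,0]]
    - [[-6,-0.7,0],[0,0,0]]
    - [[-8,-1,0],[0,0,0]]
    - [[-8,-1,0],[0,0,0]]
    - [[-8,-1,0],[0,0,0]]
    - [[-8,-1,0],[0,0,0]]
    - [[-8,-1,0],[0,0,0]]

```text
time: 4.37
eef_pos: [0.5044, -0.1797, 0.0164]
tcp_rot: [0.176, 0.984, -0.0, 0.0]
contact_force: [1.9, -0.5, 1.3]
opening: 0.373
finger_force: 1.4
```

step_arm:
  increments:
    - [[-10,-1.2,0],[0,0,0]]
    - [[-10,-1.2,0],[0,0,0]]
    - [[-10,-1.2,0],[0,0,0]]
    - [[-10,-1.2,0],[0,0,0]]
    - [[-10,-1.2,0],[0,0,0]]
    - [[-7,-1,0],[0,0,0]]
    - [[-4,0,0],[0,0,0]]
    - [[0,0,0],[0,0,0]]

```text
time: 5.03
eef_pos: [0.4426, -0.1862, 0.0159]
tcp_rot: [0.176, 0.984, 0.0, -0.001]
contact_force: [0.7, -0.8, -0.2]
opening: 0.375
finger_force: 0.1
```

Run:
```python
from h import *
im=grab('top','top1.png'); s=readout.get_state(); print(s['time'],s['eef_pos'],s['contact_force'])
a=cv2.resize(im[170:275,280:420,::-1],None,fx=5,fy=5,interpolation=cv2.INTER_CUBIC);cv2.imwrite('pics/top1c.png',a)
```

```text
5.0833 [ 0.44307039 -0.18613821  0.01590122] [-0.01556006 -0.37110097 -0.34990989]
```

View pics/top1c.png

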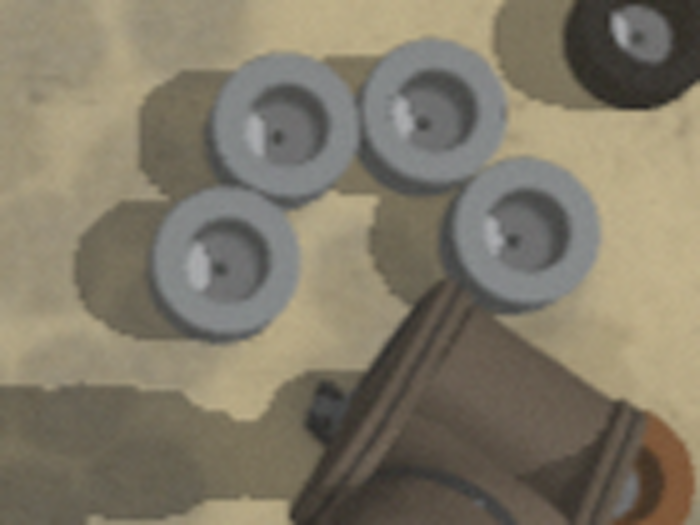

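The bunch is unmoved and the wide carrier is out under the hand. Next I'll take it past the bunch and toward the V axis.

step_arm:
  increments:
    - [[0,6,0],[0,0,0]]
    - [[0,12,0],[0,0,0]]
    - [[0,18,0],[0,0,0]]
    - [[0,20,0],[0,0,0]]
    - [[0,20,0],[0,0,0]]
    - [[0,20,0],[0,0,0]]
    - [[0,20,0],[0,0,0]]
    - [[0,20,0],[0,0,0]]

```text
time: 5.75
eef_pos: [0.4439, -0.0486, 0.0163]
tcp_rot: [0.175, 0.985, -0.0, -0.0]
contact_force: [0.1, -1.2, 0.3]
opening: 0.376
finger_force: 0.9
```

step_arm:
  increments:
    - [[4,20,0],[0,0,0]]
    - [[9,18,0],[0,0,0]]
    - [[10,18,0],[0,0,0]]
    - [[10,18,0],[0,0,0]]
    - [[10,18,0],[0,0,0]]
    - [[10,18,0],[0,0,0]]
    - [[10,18,0],[0,0,0]]
    - [[10,18,0],[0,0,0]]

```text
time: 6.42
eef_pos: [0.516, 0.0975, 0.0157]
tcp_rot: [0.175, 0.985, -0.001, -0.002]
contact_force: [-0.8, -2.9, 0.7]
opening: 0.376
finger_force: 1.0
```

step_arm:
  increments:
    - [[8,16,0],[0,0,0]]
    - [[4,14,0],[0,0,0]]
    - [[2,10,0],[0,0,0]]
    - [[0,0,0],[0,0,0]]
    - [[0,0,0],[0,0,0]]

```text
time: 6.83
eef_pos: [0.5303, 0.1365, 0.0159]
tcp_rot: [0.175, 0.985, -0.0, -0.001]
contact_force: [-0.2, -0.2, -0.2]
opening: 0.373
finger_force: 0.0
```

step_arm:
  increments:
    - [[5,10,0],[0,0,0]]
    - [[4,15,0],[0,0,0]]
    - [[3,15,0],[0,0,0]]
    - [[3,15,0],[0,0,0]]
    - [[3,15,0],[0,0,0]]
    - [[3,14,0],[0,0,0]]
    - [[2,10,0],[0,0,0]]
    - [[2,8,0],[0,0,0]]

```text
time: 7.5
eef_pos: [0.5562, 0.2386, 0.0162]
tcp_rot: [0.175, 0.985, -0.0, -0.0]
contact_force: [-0.0, -1.9, -0.1]
opening: 0.376
finger_force: 0.9
```

step_arm:
  increments:
    - [[1.2,6,0],[0,0,0]]
    - [[1.2,6,0],[0,0,0]]
    - [[1,5,0],[0,0,0]]
    - [[1,5,0],[0,0,0]]
    - [[0.8,4,0],[0,0,0]]
    - [[0.8,4,0],[0,0,0]]
    - [[0.6,3,0],[0,0,0]]
    - [[0,0,0],[0,0,0]]

```text
time: 8.17
eef_pos: [0.563, 0.2713, 0.0164]
tcp_rot: [0.175, 0.984, 0.0, 0.0]
contact_force: [-0.5, 0.7, 0.5]
opening: 0.376
finger_force: 0.0
```

step_arm:
  increments:
    - [[0.4,2,0],[0,0,0]]
    - [[0.4,2,0],[0,0,0]]
    - [[0.4,2,0],[0,0,0]]
    - [[0,0,0],[0,0,0]]

```text
time: 8.5
eef_pos: [0.5642, 0.2769, 0.0164]
tcp_rot: [0.176, 0.984, 0.0, 0.0]
contact_force: [-0.1, -0.3, 0.2]
opening: 0.374
finger_force: 0.3
```

step_arm:
  increments:
    - [[0.4,2,0],[0,0,0]]
    - [[0.4,2,0],[0,0,0]]
    - [[0,0,0],[0,0,0]]

```text
time: 8.75
eef_pos: [0.5646, 0.2791, 0.0165]
tcp_rot: [0.175, 0.985, -0.002, -0.001]
contact_force: [-1.9, -8.1, 3.3]
opening: 0.375
finger_force: 4.0
```

step_arm:
  increments:
    - [[0.4,2,0],[0,0,0]]
    - [[0.3,1.5,0],[0,0,0]]
    - [[0,0,0],[0,0,0]]
    - [[0,0,0],[0,0,0]]

```text
time: 9.08
eef_pos: [0.5647, 0.2797, 0.0166]
tcp_rot: [0.174, 0.985, -0.005, -0.002]
contact_force: [-4.6, -17.9, 7.1]
opening: 0.372
finger_force: 8.7
```

step_arm:
  increments:
    - [[-0.7,-3,0],[0,0,0]]
    - [[-0.5,-3,0],[0,0,0]]
    - [[-0.3,-1.8,0],[0,0,0]]
    - [[0,0,0],[0,0,0]]
    - [[0,0,0],[0,0,0]]

```text
time: 9.5
eef_pos: [0.5641, 0.2768, 0.0164]
tcp_rot: [0.176, 0.984, 0.0, 0.0]
contact_force: [0.7, -0.4, 0.9]
opening: 0.379
finger_force: 0.0
```

step_arm:
  increments:
    - [[0,0,0],[0,0,0]]
    - [[0,0,0],[0,0,0]]
    - [[0,0,0],[0,0,0]]
    - [[0,0,0],[0,0,0]]
  fingers: -0.7

```text
time: 9.83
eef_pos: [0.564, 0.2766, 0.0163]
tcp_rot: [0.175, 0.985, 0.0, 0.0]
contact_force: [-0.4, 0.0, -0.7]
opening: 0.151
finger_force: 0.0
```

step_arm:
  increments:
    - [[0,0,8],[0,0,0]]
    - [[0,0,12],[0,0,0]]
    - [[0,0,20],[0,0,0]]
    - [[0,0,30],[0,0,0]]
    - [[0,0,35],[0,0,0]]
    - [[0,0,35],[0,0,0]]
    - [[0,0,35],[0,0,0]]
    - [[0,0,35],[0,0,0]]

```text
time: 10.5
eef_pos: [0.5639, 0.2763, 0.2298]
tcp_rot: [0.175, 0.984, 0.0, 0.001]
contact_force: [-0.0, -0.8, -0.6]
opening: 0.152
finger_force: 0.0
```

step_arm:
  increments:
    - [[0,-35,0],[0,0,0]]
    - [[0,-35,0],[0,0,0]]
    - [[0,0,0],[0,0,0]]
    - [[0,0,0],[0,0,0]]
    - [[0,0,0],[0,0,0]]
    - [[0,0,0],[0,0,0]]

```text
time: 11.0
eef_pos: [0.5639, 0.2071, 0.2267]
tcp_rot: [0.175, 0.985, 0.0, 0.0]
contact_force: [-0.1, 0.8, 0.0]
opening: 0.153
finger_force: 0.0
```

Run:
```python
from h import *
s=readout.get_state(); print(s['time'],s['eef_pos'],s['contact_force'])
C=cam('wrist');im=grab('wrist','w3.png')
px=proj('wrist',[.564,.275,.045],C)[0];print(px)
x,y=px.astype(int); x0,y0=min(max(0,x-100),360),min(max(0,y-75),270);print(x0,y0)
cv2.imwrite('pics/w3c.png',cv2.resize(im[y0:y0+150,x0:x0+200,::-1],(800,600),interpolation=cv2.INTER_CUBIC))
```

```text
11.0 [0.56388406 0.20705744 0.22671258] [-0.10933889  0.75892857  0.01025927]
[336.65157271 169.51199995]
236 94
```

View pics/w3c.png

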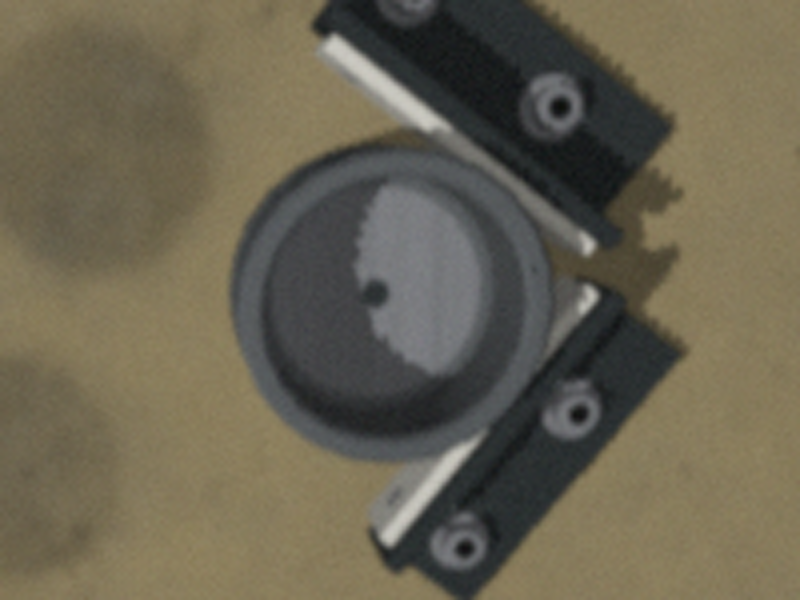

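The carrier sits in the V, its rim centred at about (393,305), with the rim overlapping both strips. I'll check the distances in numbers.

Run:
```python
from h import *
C=cam('wrist')
f=lambda p,z:ray('wrist',np.array(p)/4+[236-.4,94-.4],z,C)[:,:2]
ctr=f([(393,305)],.045)[0]; h=f([(375,293)],.01)[0]; S=f([(318,48),(585,252),(378,532),(585,288)],.032)
print(ctr,h)
for a,b in((0,1),(2,3)):
    u=S[b]-S[a];L=np.linalg.norm(u);w=ctr-S[a];w2=h-S[a]
    print(L,abs(u[0]*w[1]-u[1]*w[0])/L,abs(u[0]*w2[1]-u[1]*w2[0])/L)
```

```text
[0.56313087 0.27221059] [0.5651173  0.27279001]
0.09032222453884757 0.04099597083618245 0.04164805142317817
0.08767449031892378 0.04176359916886759 0.03977909499484286
```

```bash
python3 -c "
from plant import sign_off
print(sign_off())"
```

```text
the job is handed in; nothing more can be done
None
```

The wide carrier was slid out of the bunch and pushed home in the V stop; it measured about 41 and 42 mm from the two strips (42 mm is full contact), the other four had not moved when checked after it came out, and the job is handed in with no verdict returned.

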